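Latch, tug-test and tip an insert carrier

ROBOT

A 7-joint arm with a two-finger parallel gripper is mounted at the origin on the work surface. World frame = base frame: x ahead of the robot, y to its left, z up, the work surface at z = 0. Lengths are in m, angles in rad, forces in N, time in s.
With the tool pointing down it reaches from about 0.35 to 0.9 m from the base axis. Payload 8.1 kg.
Tool frame: the origin (TCP) lies at the centre of the arm's flange, where the gripper is bolted on; the fingertips stand 178 mm ahead of it and the grasp point (between the pads) lies 159 mm ahead of it; z points along the fingers, y is the line along which they close (so a half turn about z gives the same grasp; the last joint's range is limited). The gripper opens to 92 mm and grips with 3 to 60 N. Pads are 19 mm wide; open, the fingers measure 130 mm over their backs; the gripper's body (75 mm by 190 mm) begins 47 mm behind the grasp point.
Start: joints at [-1.428, 0.434, 0.025, 1.573, -0.012, 1.134, -0.075], TCP at [0.152, 0.606, 0.405] pointing down, gripper open.
Joint ranges: [-2.62, 2.62], [-0.44, 2.09], [-1.27, 1.32], [0.08, 2.57], [-1.32, 4.46], [0.12, 2], [-2.74, 2.74]. Speed limits (rad/s): [2.22, 2.22, 3.01, 3.01, 3.14, 3.14, 3.14].

INTERFACE

Orientations are given as a 3x3 rotation matrix whose columns are the frame's x, y, z axes.
In Python, from rig import r, imaging, ticket gives the robot as it stands. The module is installed in compiled form; this text tells all that it offers.
- The arm moves only by the tool step_arm, never from a script. Its argument "plan" is text: rows parted by semicolons, each of 4 numbers parted by spaces: the shift along the tool's x, y, z as a fraction of full scale, then the turn about the tool's z as a fraction of full scale. A call has 1 to 10 rows; each row shifts and turns the commanded pose from where the row before left it, along the tool's axes as they then stand; what a row does not reach is not made up. Full scale, the value 1, is 0.1 m for a shift and 0.08 rad for a turn. A row lasts 1/12 s, in which the tool goes at most 41.7 mm and 7.16 degrees, less where a joint would pass 70% of its speed; a pose out of reach is approached as far as the arm can. A call with a number of a shift or a turn outside -1 to 1 is refused whole. A call with a gripper value outside its range is refused whole. "grip" is the closure, from 0 (fully open) to 1 (shut), set as the call begins (left out, the last holds). The fingers move at their own pace and stop on an object; "grip_force" is the grip in N (left out, the last holds). Time passes only in rows, so rows that do not move let the fingers close. It gives the time, the measured TCP pose, the force, the opening and the grip force at its end, in the units of the state.
- r.sense(): the state, without advancing time (a new reading comes with each control period).
- imaging.read_camera(name): name is "scene" or "side" or "wrist"; returns a dict with "pixels" (384x512x3 uint8, blue, green, red), "depth" (384x512 float32, m along the optical axis (not along the pixel's ray), 0 where there is no reading), "intrinsics" (3x3 intrinsics, pixels), "R" (3x3) and "t" (3): a world point X has camera coordinates R X + t. Camera axes: x right, y down, z forward; pixel columns grow to the right and rows downward; lengths in m; the calibration is good to about 2 mm. The wrist camera is an equidistant fisheye: a pixel r from the principal point sees the ray r / f radians off the axis. A picture is of the moment at which its call begins.
- ticket.close_job(): hands the job in; it is judged then, once.
The state is a dict: "clock": time; "joint_positions": joint angles; "dq": joint speeds; "joint_torque": joint torques, N m; "eef_pos": TCP position; "ee_rot": TCP orientation; "force": force on the tool from outside, world axes, zero at the start; "ft_torque": the same for the moment, N m; "opening": finger opening in m; "grasp_force": force on a finger pad.
Only numpy, scipy, OpenCV 4.12 (cv2) and the standard library are available. Lean on these libraries where they do the work, as an engineer would, in place of code of your own. Each camera call takes 0.05 s, during which the arm holds its last target. There are 200 camera calls.

TASK

Empty the carrier of brass inserts into the catch tray with the turnover fixture: push the latch bolt fully home over the carrier, then, with the cradle still lying flat, tug the carrier firmly upward by its fin (about 12 to 15 N, for half a second) to make sure the bolt holds it. Then turn the cradle right over by its pull bar, smoothly and without slamming, until it rests upside down at its stop with the carrier still latched in it and all four inserts in the tray, and let go. Leave the other things on the bench where they are.

Things in the scene. Friction and masses are not known exactly. Their poses are not given: they have to be found in the camera images.
- fixture: Grey turnover fixture fixed on the table, base 240 x 420 x 10 mm, z up; origin on the table under the middle of the hinge. The hinge runs along its x axis, 100 mm up, between two posts (at x = +-94 mm, tops at 115 mm). The cradle starts level on the +y side; the catch tray is on the -y side, with two stop posts (at x = +-55, y = -185 mm, tops at 109 mm) under the turned-over bar's arms.
- hinge (a point): Middle of the cradle's hinge axis (axis along the fixture's x), 100 mm above the table; it turns with the fixture, not with the cradle.
- catch_tray (a point): Centre of the inner floor of the steel catch tray, part of the fixture; inside 164 (x) x 157 (y) mm, walls 32 mm high above this point; axes as the fixture's.
- cradle (a joint): Angle of the aluminium cradle about the hinge, rad: 0 = level on the +y side (start); grows as its free edge rises; 1.57 = upright; 3.14 = turned over, upside down above the catch tray, at its stop. The stiff hinge (about 1 N m of friction) stays where it is left; about 10 N at the pull bar lifts it. Pulling the carrier up with more than about 16 N begins to lift the cradle.
- bar (a point): Middle of the cradle's pull bar: round steel, 14 mm thick, 110 mm long, parallel to the hinge, 40 mm open between bar and cradle. It goes round with the cradle: 205 mm out from the hinge and 20 mm below it when level (80 mm above the table at the start, 305 upright, 120 turned over). Pinched from above across the bar, it turns between the fingers, so the tool can point down all the way.
- seat (a point): Centre of the cradle's floor, on which the carrier sits (100 mm out from the hinge, 16 mm below it when level). z is the floor's normal: up at the start, down when turned over.
- bolt (a joint): Travel of the sliding steel latch bolt on the cradle, m: 0 = drawn back, 0.024 = fully home (end stop). It slides towards the fixture's -x to close, with about 2 N of friction, and stays where it is left. Only above about 0.017 does it overlap the carrier's lug; it starts between 0 and 0.011.
- knob (a point): Grip point of the bolt's upright steel knob, 12 mm along the fixture's x, 14 mm along its y, 34 mm high. This point is 12.5 mm below its top, 21.5 mm above the bolt bar and 36 mm above the cradle floor. It lies on the carrier's +x side, 100 mm from the carrier's middle when home, 124 mm when fully back. At least 40 mm free beside it in y.
- bolt_tongue: The bolt's flat bar (50 x 16 x 8 mm) under the knob; its nose passes 1.5 mm above the carrier's lug when home. Origin on the cradle floor level under the knob, moves with the bolt.
- carrier: Grey plastic carrier, open box 130 (x) x 100 (y) x 25 mm, 4 mm floor, loose in the cradle; a lug (13 mm long, 5 thick) at floor level on each short side. The -x lug sits under a fixed keeper (3 mm play), the +x lug is held only by the bolt when home. Walls at x = +-23 mm leave an empty middle bay with the fin; inserts stand in the outer bays. Origin: centre of underside, z out of the open top. About 0.4 kg in all.
- fin (a point): Grip point of the carrier's upright fin, in its middle: fin 36 mm long (x), 12 mm thick (y), top 45 mm above the carrier's underside; this point 32 mm above the underside (116 mm above the table at the start). 40 mm of free bay on each side of it in y.
- insert0: Brass threaded insert, flange 14 mm in diameter x 4 mm, body 10 mm, 14 mm high, 12 g, standing in an outer bay of the carrier; origin at the centre of the flange's underside.
- insert1: Brass threaded insert, flange 14 mm in diameter x 4 mm, body 10 mm, 14 mm high, 12 g, standing in an outer bay of the carrier; origin at the centre of the flange's underside.
- insert2: Brass threaded insert, flange 14 mm in diameter x 4 mm, body 10 mm, 14 mm high, 12 g, standing in an outer bay of the carrier; origin at the centre of the flange's underside.
- insert3: Brass threaded insert, flange 14 mm in diameter x 4 mm, body 10 mm, 14 mm high, 12 g, standing in an outer bay of the carrier; origin at the centre of the flange's underside.
- tape_roll: Bystander: roll of clear tape, 100 mm wide, 48 mm high, lying flat; origin on its underside (tools: in the middle).
- spare_carrier: Bystander: empty spare carrier of the same shape, lying on the table; origin on its underside (tools: in the middle).
- screwdriver: Bystander: screwdriver on the table; origin on its underside (tools: in the middle).
- spray_can: Bystander: aluminium can, 60 mm wide, 180 mm high; origin on its underside (tools: in the middle).
- brush: Bystander: brush on the table; origin on its underside (tools: in the middle).
- mug: Bystander: white mug, 80 mm wide, 90 mm high; origin on its underside (tools: in the middle).
Not all that is in view belongs to the job. What is shaped like the carrier but orange or purple is not meant.

How it is judged:
On the way, in this order (a step that is already met when the one before it is completed fails the run):
1. The latch bolt is home while the cradle still lies flat (value of joint bolt above 0.0205 m and value of joint cradle below 0.25 rad), for 0.1 s.
2. The carrier is tugged against the closed bolt, the bolt taking more than 1.5 N, while the cradle lies flat (below 0.25 rad) (all of step 1 and contact force between carrier and bolt_tongue above 1.5 N and contact force between the fingers and carrier above 2 N), for 0.15 s.
3. The cradle is turned right over (value of joint cradle above 2.95 rad), for 0.2 s.
At the end, for the whole second after the job is handed in: The cradle is turned over (joint above 2.95 rad), the bolt home (above 20.5 mm), the carrier still seated in the cradle (within 12 mm of its seat) and still, and all four inserts lie at rest inside the catch tray, below its rim (value of joint cradle above 2.95 rad and value of joint bolt above 0.0205 m and distance between carrier and seat below 0.012 m and linear speed of carrier below 0.03 m/s and x of insert0 in the frame of catch_tray between -0.09 and 0.09 m and y of insert0 in the frame of catch_tray between -0.088 and 0.088 m and z of each of insert0, insert1, insert2, insert3 in the frame of catch_tray below 0.04 m and linear speed of each of insert0, insert1, insert2, insert3 below 0.08 m/s and x of insert1 in the frame of catch_tray between -0.09 and 0.09 m and y of insert1 in the frame of catch_tray between -0.088 and 0.088 m and x of insert2 in the frame of catch_tray between -0.09 and 0.09 m and y of insert2 in the frame of catch_tray between -0.088 and 0.088 m and x of insert3 in the frame of catch_tray between -0.09 and 0.09 m and y of insert3 in the frame of catch_tray between -0.088 and 0.088 m); the robot touches nothing.
It fails at once if The carrier comes out of the cradle (more than 15 mm from its seat) (distance between carrier and seat above 0.015 m).
It fails at once if The cradle is slammed over (faster than 3 rad/s) (velocity of joint cradle above 3 rad/s or velocity of joint cradle below -3 rad/s).
It fails at once if Another thing on the bench is moved more than 40 mm (distance of any of tape_roll, spare_carrier, screwdriver, spray_can, brush, mug from where it was at the start of the episode above 0.04 m).
It also fails if it takes over 70 s, if anything falls off the work surface, if the arm or the gripper's body presses on something with over 40 N, if the wrist force passes 120 N, or if a joint passes its speed limit or range.

## Working session

There is one attempt and no reset: what is moved stays moved. The work goes in short steps, Python scripts to look and compute and a tool call to move; the robot and the scene stay as the last step left them, time stands still between calls to the robot, and variables do not carry over. Pictures are saved under pics/ and viewed, at most 10 in all, crops included, and the job is handed in when it is done.

Besides the shell and the picture viewer there is one more tool, called after "Request:" by a JSON object that holds its "method" and its "body". step_arm: Moves the arm, as the interface text tells. Shift numbers are shares of 0.1 m and turn numbers shares of 0.08 rad, none past 1 either way. Its arguments: {"type":"object","properties":{"plan":{"type":"string"},"grip":{"type":"number"},"grip_force":{"type":"number"}},"required":["plan"]}

```bash
mkdir -p pics
cat > h.py <<'E'
from rig import r, imaging, ticket
import numpy as np, cv2
def cam(n):
    c=imaging.read_camera(n); return c
def pt(c,u,v):
    K=np.array(c["intrinsics"]); d=c["depth"][int(v),int(u)]
    p=np.linalg.inv(K)@[u,v,1]*d
    return np.array(c["R"]).T@(p-np.array(c["t"]))
def cloud(c):
    K=np.array(c["intrinsics"]); h,w=c["depth"].shape
    u,v=np.meshgrid(np.arange(w),np.arange(h))
    p=np.stack([u,v,np.ones_like(u)],-1)@np.linalg.inv(K).T*c["depth"][...,None]
    return (p-np.array(c["t"]))@np.array(c["R"])
def proj(c,X):
    q=np.array(c["R"])@X+np.array(c["t"]); q=np.array(c["intrinsics"])@q; return q[:2]/q[2]
E
python3 - <<'E'
from h import *
a=cam("scene");b=cam("side")
np.savez("s0.npz",**a);np.savez("s1.npz",**b)
im=np.vstack([a["pixels"],b["pixels"]])
cv2.imwrite("pics/a.png",a["pixels"]);cv2.imwrite("pics/b.png",b["pixels"])
s=r.sense();print(s["eef_pos"],np.round(s["ee_rot"],3),s["opening"],s["clock"])
for c in(a,b): print(-np.array(c["R"]).T@np.array(c["t"]),np.round(c["R"],2))
E
```

```text
[0.15207317 0.60602316 0.40402541] [[-0.97   0.243 -0.   ]
 [ 0.243  0.97  -0.001]
 [-0.    -0.001 -1.   ]] 0.09155602403818962 0.1
[ 1.10065166 -0.45644794  1.13127869] [[ 0.63  0.78 -0.  ]
 [ 0.62 -0.51 -0.59]
 [-0.46  0.37 -0.81]]
[0.33966222 1.54883045 1.1298589 ] [[-0.99 -0.12  0.  ]
 [-0.07  0.56 -0.83]
 [ 0.1  -0.82 -0.56]]
```

View pics/a.png

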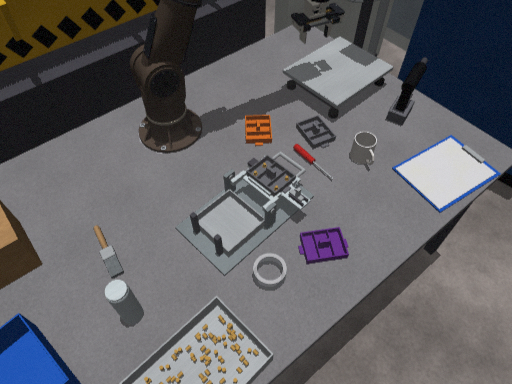

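View pics/b.png

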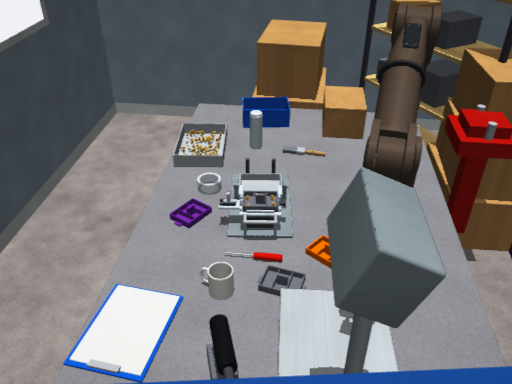

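The fixture lies at scene (245,210), with the grey loaded carrier in its cradle at (273,175). Lookalikes are the grey spare at (316,131), loose on the table and empty, orange at (258,130) and purple at (323,245). I choose the one in the cradle at (273,175), and check it with a close crop.

Run:
```python
from h import *
a=np.load("s0.npz");b=np.load("s1.npz")
cv2.imwrite("pics/c.png",cv2.resize(a["pixels"][145:275,170:325],None,fx=4.5,fy=4.5,interpolation=cv2.INTER_CUBIC))
for n,c,(u0,u1,v0,v1) in(("scene",a,(170,330,140,275)),("side",b,(215,305,150,245))):
    P=cloud(c)[v0:v1,u0:u1]
    m=(P[...,2]>.006)&(P[...,2]<.0145)
    k,l,st,ce=cv2.connectedComponentsWithStats(m.astype(np.uint8))
    xy=P[m][:,:2]; med=np.median(xy,0); xy=xy[np.linalg.norm(xy-med,axis=1)<.27]
    print(n,cv2.minAreaRect((xy*1000).astype(np.float32)),len(xy))
    for lo,hi in((.119,.14),(.105,.119)):
        m=((P[...,2]>lo)&(P[...,2]<hi)).astype(np.uint8)
        k,l,st,ce=cv2.connectedComponentsWithStats(m)
        for i in range(1,k):
            if st[i,4]>2: print(lo,(ce[i]+[u0,v0]).round(),st[i,4],P[l==i].mean(0).round(3),np.ptp(P[l==i],axis=0).round(3))
```

```text
scene ((537.74658203125, -40.037689208984375), (480.8592224121094, 380.81048583984375), 40.643592834472656) 3824
0.119 [271. 170.] 46 [0.489 0.102 0.126] [0.035 0.017 0.012]
0.119 [298. 190.] 23 [0.605 0.114 0.128] [0.012 0.012 0.015]
0.105 [271. 174.] 186 [0.49  0.101 0.108] [0.138 0.111 0.008]
0.105 [272. 165.] 4 [0.461 0.13  0.107] [0.006 0.017 0.006]
0.105 [229. 174.] 63 [ 0.406 -0.006  0.112] [0.024 0.041 0.012]
0.105 [262. 172.] 4 [0.466 0.087 0.106] [0.005 0.009 0.001]
0.105 [271. 174.] 30 [0.492 0.099 0.112] [0.046 0.015 0.012]
0.105 [259. 175.] 4 [0.469 0.071 0.107] [0.003 0.008 0.002]
0.105 [298. 194.] 14 [0.606 0.113 0.112] [0.012 0.014 0.014]
0.105 [270. 208.] 68 [0.593 0.012 0.112] [0.019 0.04  0.013]
0.105 [193. 215.] 24 [ 0.461 -0.186  0.107] [0.018 0.016 0.005]
0.105 [217. 238.] 27 [ 0.572 -0.175  0.108] [0.019 0.015 0.006]
side ((492.36175537109375, 34.68962097167969), (364.4569396972656, 416.3923645019531), 6.902983665466309) 1320
0.119 [285. 181.] 3 [ 0.398 -0.009  0.119] [0.004 0.014 0.   ]
0.119 [228. 194.] 17 [0.599 0.12  0.129] [0.011 0.02  0.015]
0.119 [261. 195.] 42 [0.481 0.106 0.127] [0.034 0.019 0.017]
0.105 [247. 159.] 9 [ 0.567 -0.171  0.11 ] [0.014 0.023 0.011]
0.105 [273. 159.] 14 [ 0.459 -0.185  0.109] [0.014 0.028 0.008]
0.105 [236. 182.] 25 [0.585 0.016 0.113] [0.019 0.048 0.013]
0.105 [284. 184.] 32 [0.4   0.002 0.113] [0.02  0.047 0.014]
0.105 [261. 200.] 156 [0.48  0.111 0.109] [0.136 0.119 0.011]
0.105 [228. 198.] 11 [0.599 0.121 0.113] [0.013 0.012 0.012]
0.105 [260. 198.] 33 [0.482 0.108 0.112] [0.034 0.013 0.012]
```

View pics/c.png

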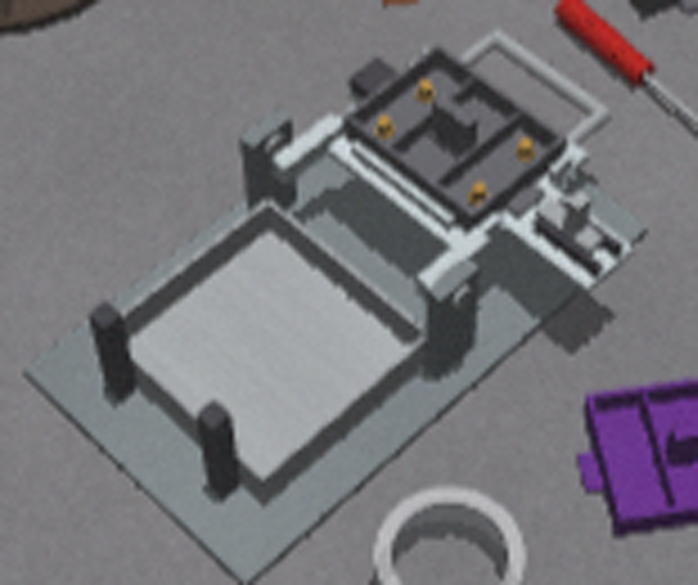

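The crop shows the grey carrier with four brass inserts in the cradle, the fin at scene (271,170), the knob at (298,190), and the bar beyond it. Estimates from both views:

| Item | World position | Check |
|---|---|---|
| Hinge | (0.496, 0.006) | |
| Fixture yaw | about 0.10 rad | |
| Fin | (0.485, 0.104) | fits 100 mm out from the hinge |
| Knob | (0.602, 0.117) | 118 mm from the carrier's middle, so the bolt is at about 6 mm |

Next I turn the tool and move above the knob.

Request:
{"method": "step_arm", "body": {"plan": "0 0 0 -1;0 0 0 -1;0 0 0 -1;0 0 0 -1;0 0 0 -0.32;-0.25 -0.33 0 0;-0.25 -0.33 0 0;-0.25 -0.33 0 0;-0.25 -0.33 0 0;-0.25 -0.33 0 0", "grip": 0.55}}

```text
clock: 0.93
eef_pos: [0.2939, 0.4528, 0.4046]
ee_rot: [[-0.995, -0.098, -0.0], [-0.098, 0.995, -0.0], [0.0, -0.0, -1.0]]
force: [0.8, 1.2, -0.3]
opening: 0.0411
grasp_force: 0.0
```

Request:
{"method": "step_arm", "body": {"plan": "-0.25 -0.33 0 0;-0.25 -0.33 0 0;-0.25 -0.33 0 0;-0.25 -0.33 0 0;-0.25 -0.33 0 0;-0.25 -0.33 0 0;-0.25 -0.33 0 0;-0.25 -0.33 0 0;-0.25 -0.33 0 0;-0.2 -0.2 0 0"}}

```text
clock: 1.77
eef_pos: [0.5702, 0.159, 0.4047]
ee_rot: [[-0.996, -0.094, 0.001], [-0.094, 0.996, -0.002], [-0.0, -0.002, -1.0]]
force: [0.5, 0.4, 0.4]
opening: 0.0414
grasp_force: 0.0
```

```bash
cat >> h.py <<'E'
def wcloud(c):
    K=np.array(c["intrinsics"]); h,w=c["depth"].shape
    u,v=np.meshgrid(np.arange(w),np.arange(h))
    x=(u-K[0,2])/K[0,0]; y=(v-K[1,2])/K[1,1]; t=np.hypot(x,y)+1e-9
    k=np.tan(np.minimum(t,1.5))/t
    p=np.stack([x*k,y*k,np.ones_like(x)],-1)*c["depth"][...,None]
    return (p-np.array(c["t"]))@np.array(c["R"])
E
python3 - <<'E'
from h import *
c=cam("wrist"); np.savez("w0.npz",**c)
cv2.imwrite("pics/w0.png",c["pixels"])
s=r.sense();print(s["eef_pos"]);print(-np.array(c["R"]).T@np.array(c["t"]))
P=wcloud(c); print(P[192,256])
for lo,hi in((.121,.14),(.106,.119),(.07,.09)):
    m=((P[...,2]>lo)&(P[...,2]<hi)&(abs(P[...,0]-.5)<.2)&(abs(P[...,1])<.26)).astype(np.uint8)
    k,l,st,ce=cv2.connectedComponentsWithStats(m)
    for i in range(1,k):
        if st[i,4]>25: print(lo,ce[i].round(),st[i,4],P[l==i].mean(0).round(4),np.ptp(P[l==i],axis=0).round(3))
E
```

```text
[0.57335644 0.15555259 0.40468397]
[0.49186638 0.15152675 0.38537612]
[ 0.60804295  0.16706367 -0.00063178]
0.121 [200.  92.] 594 [0.4848 0.1052 0.1291] [0.035 0.016 0.01 ]
0.121 [205. 220.] 204 [0.5997 0.1171 0.1308] [0.012 0.013 0.013]
0.106 [106.  12.] 606 [ 0.4033 -0.0024  0.1136] [0.023 0.041 0.012]
0.106 [204.  93.] 2843 [0.484  0.1042 0.109 ] [0.138 0.113 0.006]
0.106 [209.  92.] 71 [0.4838 0.1105 0.1127] [0.034 0.004 0.013]
0.106 [114. 191.] 586 [0.5869 0.0172 0.1138] [0.022 0.04  0.012]
0.106 [209. 210.] 70 [0.5971 0.1185 0.1125] [0.009 0.013 0.013]
0.07 [224.  18.] 56 [0.4048 0.1141 0.0844] [0.026 0.015 0.013]
0.07 [130.  18.] 123 [0.4029 0.0116 0.0817] [0.015 0.021 0.02 ]
0.07 [288.  93.] 3896 [0.476  0.1854 0.0855] [0.15  0.076 0.01 ]
0.07 [183.  25.] 33 [0.4141 0.0736 0.0851] [0.005 0.011 0.007]
0.07 [207.  51.] 2596 [0.4411 0.1013 0.0886] [0.044 0.095 0.004]
0.07 [144.  95.] 810 [0.4888 0.036  0.0844] [0.138 0.063 0.015]
0.07 [209.  94.] 3019 [0.4846 0.1065 0.0886] [0.052 0.095 0.004]
0.07 [ 5. 78.] 130 [ 0.4601 -0.1775  0.0796] [0.017 0.013 0.02 ]
0.07 [208. 136.] 2753 [0.5272 0.1097 0.0886] [0.045 0.095 0.004]
0.07 [ 12. 158.] 126 [ 0.5679 -0.1657  0.0802] [0.016 0.012 0.02 ]
0.07 [212. 190.] 1893 [0.585  0.1171 0.0852] [0.084 0.061 0.013]
0.07 [135. 181.] 150 [0.584  0.0276 0.08  ] [0.013 0.039 0.019]
```

View pics/w0.png

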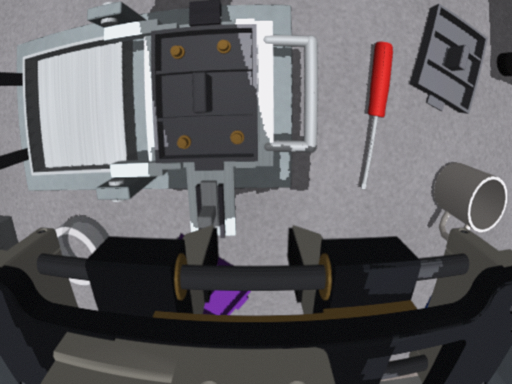

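The wrist view shows the fin at (200,92), the knob at (205,220) and the bar at (311,92). The knob is at (0.600, 0.117), so the bolt stands at about 8.5 mm. I go down over the knob.

Request:
{"method": "step_arm", "body": {"plan": "-0.11 -0.2 0 0;-0.11 -0.2 0 0;0 0 0 0;0 0 0.3 0;0 0 0.3 0;0 0 0.3 0;0 0 0.2 0;0 0 0.13 0;0 0 0 0;0 0 0 0"}}

```text
clock: 2.65
eef_pos: [0.5938, 0.1262, 0.2813]
ee_rot: [[-0.995, -0.099, -0.002], [-0.099, 0.995, -0.0], [0.002, -0.0, -1.0]]
force: [-0.6, 0.2, 0.0]
opening: 0.0413
grasp_force: 0.0
```

Request:
{"method": "step_arm", "body": {"plan": "0 0 0 0;0 0 0 0;0 0 0 0;0 0 0 0;0 0 0 0", "grip": 1, "grip_force": 15}}

```text
clock: 3.07
eef_pos: [0.5954, 0.1181, 0.283]
ee_rot: [[-0.996, -0.092, 0.002], [-0.092, 0.996, -0.009], [-0.002, -0.01, -1.0]]
force: [1.5, -19.8, 2.0]
opening: 0.0137
grasp_force: 15.0
```

Request:
{"method": "step_arm", "body": {"plan": "0 -0.08 0 0;0 0 0 0;0.05 0 0 0;0.05 0 0 0;0.05 0 0 0;0.03 0 0 0;0 0 0 0;0 0 0 0"}}

```text
clock: 3.73
eef_pos: [0.5776, 0.1146, 0.283]
ee_rot: [[-0.995, -0.098, 0.003], [-0.098, 0.995, -0.002], [-0.002, -0.002, -1.0]]
force: [0.9, -9.0, 2.8]
opening: 0.0143
grasp_force: 15.0
```

Request:
{"method": "step_arm", "body": {"plan": "0.03 -0.03 0 0;0.03 0 0 0;0 0 0 0;0 0 0 0"}}

```text
clock: 4.07
eef_pos: [0.5744, 0.1136, 0.2835]
ee_rot: [[-0.995, -0.1, 0.01], [-0.1, 0.995, 0.002], [-0.01, 0.001, -1.0]]
force: [15.0, 0.8, -7.7]
opening: 0.0139
grasp_force: 15.0
```

The force rose to 15 N, so the bolt is at its end stop. I release, rise and move over the fin.

Request:
{"method": "step_arm", "body": {"plan": "-0.03 0 0 0;0 0 0 0"}}

```text
clock: 4.23
eef_pos: [0.5757, 0.1137, 0.2834]
ee_rot: [[-0.995, -0.1, 0.004], [-0.1, 0.995, 0.001], [-0.004, 0.001, -1.0]]
force: [3.6, 0.3, 5.1]
opening: 0.0138
grasp_force: 15.0
```

Request:
{"method": "step_arm", "body": {"plan": "0 0 0 0;0 0 0 0;0 0 0 0;0 0 -0.3 0;0 0 -0.3 0;0 0 -0.2 0;0.3 0 0 0;0.3 0 0 0;0.25 0 0 0;0 0 0 0", "grip": 0.55}}

```text
clock: 5.07
eef_pos: [0.4853, 0.1039, 0.3614]
ee_rot: [[-0.995, -0.1, -0.004], [-0.1, 0.995, -0.0], [0.004, 0.0, -1.0]]
force: [-0.7, -0.3, -0.6]
opening: 0.0412
grasp_force: 0.0
```

Run:
```python
from h import *
c=cam("wrist"); cv2.imwrite("pics/w1.png",c["pixels"])
s=r.sense();print(s["eef_pos"])
P=wcloud(c)
for lo,hi in((.121,.14),(.106,.119),(.07,.09)):
    m=((P[...,2]>lo)&(P[...,2]<hi)&(abs(P[...,0]-.5)<.2)&(abs(P[...,1])<.26)).astype(np.uint8)
    k,l,st,ce=cv2.connectedComponentsWithStats(m)
    for i in range(1,k):
        if st[i,4]>40: print(lo,ce[i].round(),st[i,4],P[l==i].mean(0).round(4),np.ptp(P[l==i],axis=0).round(3))
```

```text
[0.48758963 0.10426441 0.36187745]
0.121 [253. 208.] 694 [0.483  0.1043 0.1293] [0.036 0.014 0.01 ]
0.121 [253. 309.] 191 [0.579  0.1146 0.1292] [0.007 0.014 0.013]
0.106 [130.  92.] 953 [ 0.4018 -0.0026  0.114 ] [0.023 0.041 0.012]
0.106 [255. 167.] 2432 [0.4558 0.1035 0.109 ] [0.1   0.109 0.006]
0.106 [253. 182.] 57 [0.467  0.1025 0.1126] [0.002 0.011 0.013]
0.106 [230. 226.] 117 [0.5094 0.0871 0.1075] [0.005 0.03  0.003]
0.106 [  9. 243.] 97 [ 0.5662 -0.1726  0.1091] [0.016 0.017 0.005]
0.106 [253. 297.] 127 [0.5784 0.1145 0.113 ] [0.004 0.014 0.013]
0.07 [163.  92.] 97 [0.4001 0.0148 0.0799] [0.013 0.006 0.02 ]
0.07 [302. 161.] 4480 [0.4504 0.1466 0.0854] [0.127 0.188 0.013]
0.07 [253. 148.] 3824 [0.443  0.1002 0.0886] [0.044 0.095 0.004]
0.07 [ 10. 147.] 168 [ 0.459 -0.177  0.08 ] [0.016 0.018 0.02 ]
0.07 [224. 197.] 1740 [0.4896 0.0787 0.0887] [0.042 0.042 0.003]
0.07 [282. 197.] 1720 [0.4842 0.1308 0.0887] [0.041 0.043 0.003]
0.07 [ 24. 231.] 120 [ 0.5631 -0.1693  0.0798] [0.008 0.018 0.019]
0.07 [253. 242.] 1490 [0.5316 0.1096 0.0887] [0.035 0.068 0.003]
0.07 [235. 303.] 243 [0.6089 0.0979 0.0847] [0.035 0.013 0.003]
0.07 [272. 302.] 241 [0.6047 0.1371 0.0847] [0.034 0.014 0.004]
```

View pics/w1.png

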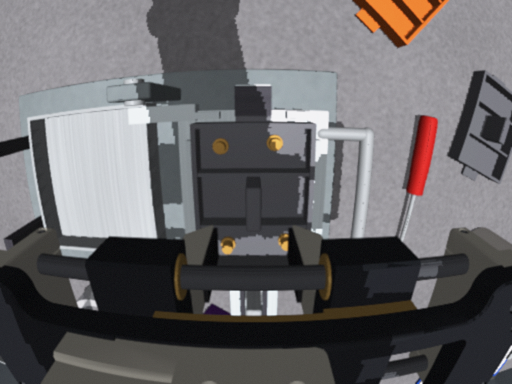

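The fin is centred between the fingers at (253,208). The knob at (253,309) is about 99 mm from it, so the bolt is home. I lower and grip the fin.

Request:
{"method": "step_arm", "body": {"plan": "0.03 0 0.3 0;0 0 0.3 0;0 0 0.15 0;0 0 0.11 0;0 0 0 0;0 0 0 0"}}

```text
clock: 5.62
eef_pos: [0.4873, 0.1041, 0.2754]
ee_rot: [[-0.995, -0.099, -0.001], [-0.099, 0.995, -0.0], [0.001, -0.0, -1.0]]
force: [-0.2, 1.0, 0.7]
opening: 0.0415
grasp_force: 0.0
```

Request:
{"method": "step_arm", "body": {"plan": "0 0 0 0;0 0 0 0;0 0 0 0;0 0 0 0;0 0 0 0;0 0 0 0", "grip": 1, "grip_force": 40}}

```text
clock: 6.12
eef_pos: [0.4869, 0.1042, 0.2762]
ee_rot: [[-0.995, -0.1, 0.001], [-0.1, 0.995, 0.0], [-0.001, 0.0, -1.0]]
force: [-1.0, -0.3, 4.5]
opening: 0.0117
grasp_force: 40.0
```

Request:
{"method": "step_arm", "body": {"plan": "0 0 -0.02 0;0 0 -0.01 0;0 0 0 0"}}

```text
clock: 6.37
eef_pos: [0.4866, 0.104, 0.2783]
ee_rot: [[-0.995, -0.1, -0.001], [-0.1, 0.995, -0.0], [0.001, -0.0, -1.0]]
force: [2.1, 0.4, -8.9]
opening: 0.012
grasp_force: 40.0
```

Request:
{"method": "step_arm", "body": {"plan": "0 0 -0.01 0;0 0 0 0;0 0 0 0"}}

```text
clock: 6.62
eef_pos: [0.4866, 0.1041, 0.2791]
ee_rot: [[-0.995, -0.1, -0.001], [-0.1, 0.995, -0.0], [0.001, -0.0, -1.0]]
force: [5.9, 0.8, -16.5]
opening: 0.0117
grasp_force: 40.0
```

Request:
{"method": "step_arm", "body": {"plan": "0 0 0.004 0;0 0 0 0;0 0 0 0;0 0 0 0;0 0 0 0;0 0 0 0"}}

```text
clock: 7.12
eef_pos: [0.4866, 0.104, 0.2791]
ee_rot: [[-0.995, -0.1, -0.0], [-0.1, 0.995, -0.0], [0.0, -0.0, -1.0]]
force: [3.9, 0.8, -18.4]
opening: 0.0118
grasp_force: 40.0
```

Request:
{"method": "step_arm", "body": {"plan": "0 0 0.01 0;0 0 0.01 0;0 0 0.015 0;0 0 0 0"}}

```text
clock: 7.45
eef_pos: [0.487, 0.104, 0.2764]
ee_rot: [[-0.995, -0.099, 0.001], [-0.099, 0.995, 0.0], [-0.001, 0.0, -1.0]]
force: [0.3, -0.3, -2.6]
opening: 0.0118
grasp_force: 40.0
```

Request:
{"method": "step_arm", "body": {"plan": "0 0 0 0;0 0 0 0;0 0 0 0;0 0 -0.3 0;0 0 -0.3 0;0 0 -0.3 0;0 0 0 0", "grip": 0.55}}

```text
clock: 8.03
eef_pos: [0.4884, 0.1043, 0.3712]
ee_rot: [[-0.995, -0.099, 0.008], [-0.099, 0.995, 0.003], [-0.008, 0.002, -1.0]]
force: [1.0, 0.8, -0.1]
opening: 0.0413
grasp_force: 0.0
```

Run:
```python
from h import *
c=cam("wrist"); cv2.imwrite("pics/w2.png",c["pixels"])
s=r.sense();print(s["eef_pos"],s["force"])
P=wcloud(c)
xf=np.array([.995,.1]);yf=np.array([-.1,.995]);h=np.array([.4945,.007])
X=(P[...,:2]-h)@xf;Y=(P[...,:2]-h)@yf;Z=P[...,2]
m=(abs(X)<.04)&(Y>.17)&(Y<.24)&(Z>.05)&(Z<.12)
print("bar",m.sum(),X[m].min(),X[m].max(),Y[m].min(),Y[m].max(),np.percentile(Z[m],[5,50,95]))
m=(abs(X)<.03)&(Y>.08)&(Y<.12)&(Z>.121);print("fin",P[m].mean(0),Z[m].max())
```

```text
[0.48778899 0.10423171 0.36877631] [ 0.58696548  0.84639604 -0.59130471]
bar 1108 -0.0398335452545604 0.03990331458346164 0.19536874610160165 0.20978112155626666 [0.08131119 0.0865843  0.08844279]
fin [0.46433243 0.10464808 0.28662723] 0.3148284874142681
```

Bar: centre at Y = 0.2025 and z = 0.081, so the cradle is still level. I approach it and pinch.

Request:
{"method": "step_arm", "body": {"plan": "0.03 0.35 0 0;0 0.35 0 0;0 0.35 0 0;0 0 0 0;0 0 0.35 0;0 0 0.35 0;0 0 0.35 0;0 0 0.15 0;0 0 0.08 0;0 0 0 0", "grip": 0.6}}

```text
clock: 8.92
eef_pos: [0.4726, 0.2077, 0.2358]
ee_rot: [[-0.995, -0.1, -0.003], [-0.1, 0.995, -0.002], [0.004, -0.002, -1.0]]
force: [0.7, -0.2, 0.1]
opening: 0.0365
grasp_force: 0.0
```

```bash
cat > arc.py <<'E'
import sys,numpy as np
R=.206
d=[.02,.04]+[.06]*23+[.08]+[.09]*12+[.07,.06,.05,.04]+[.03]*6
th=np.r_[0,np.cumsum(d)];print(th[-1])
p=th-.0973; 
for k in range(len(d)):
    print(k,round(th[k+1],3),round(R*10*(np.cos(p[k+1])-np.cos(p[k])),3),round(-R*10*(np.sin(p[k+1])-np.sin(p[k])),3))
E
python3 arc.py
```

```text
2.999999999999999
0 0.02 0.004 -0.041
1 0.06 0.005 -0.082
2 0.12 0.001 -0.124
3 0.18 -0.007 -0.123
4 0.24 -0.014 -0.123
5 0.3 -0.021 -0.122
6 0.36 -0.028 -0.12
7 0.42 -0.036 -0.118
8 0.48 -0.043 -0.116
9 0.54 -0.05 -0.113
10 0.6 -0.056 -0.11
11 0.66 -0.063 -0.106
12 0.72 -0.069 -0.103
13 0.78 -0.075 -0.098
14 0.84 -0.081 -0.094
15 0.9 -0.086 -0.088
16 0.96 -0.091 -0.083
17 1.02 -0.096 -0.078
18 1.08 -0.101 -0.072
19 1.14 -0.105 -0.065
20 1.2 -0.109 -0.059
21 1.26 -0.112 -0.052
22 1.32 -0.115 -0.046
23 1.38 -0.117 -0.039
24 1.44 -0.119 -0.032
25 1.52 -0.162 -0.031
26 1.61 -0.184 -0.019
27 1.7 -0.185 -0.002
28 1.79 -0.185 0.014
29 1.88 -0.183 0.031
30 1.97 -0.179 0.047
31 2.06 -0.174 0.063
32 2.15 -0.168 0.078
33 2.24 -0.16 0.093
34 2.33 -0.151 0.107
35 2.42 -0.141 0.12
36 2.51 -0.13 0.133
37 2.6 -0.117 0.144
38 2.67 -0.082 0.119
39 2.73 -0.063 0.106
40 2.78 -0.048 0.091
41 2.82 -0.035 0.075
42 2.85 -0.024 0.057
43 2.88 -0.023 0.058
44 2.91 -0.021 0.058
45 2.94 -0.019 0.059
46 2.97 -0.017 0.059
47 3.0 -0.016 0.06
```

Raise slightly to centre the pads on the bar, and close.

Request:
{"method": "step_arm", "body": {"plan": "0 0 -0.03 0;0 0 0 0;0 0 0 0;0 0 0 0;0 0 0 0;0 0 0 0", "grip": 1, "grip_force": 30}}

```text
clock: 9.42
eef_pos: [0.4737, 0.2086, 0.2419]
ee_rot: [[-0.995, -0.1, 0.002], [-0.1, 0.995, 0.001], [-0.002, 0.001, -1.0]]
force: [-1.6, 1.0, 7.6]
opening: 0.0128
grasp_force: 30.0
```

Request:
{"method": "step_arm", "body": {"plan": "0 0 -0.04 0;0 0 -0.08 0;0 0 -0.12 0;-0 -0.01 -0.12 0;0 -0.01 -0.12 0;0 -0.02 -0.12 0;0 -0.03 -0.12 0;0 -0.04 -0.12 0;0 -0.04 -0.12 0;0 -0.05 -0.11 0"}}

```text
clock: 10.25
eef_pos: [0.4753, 0.1911, 0.3491]
ee_rot: [[-0.995, -0.102, 0.002], [-0.102, 0.995, 0.005], [-0.003, 0.005, -1.0]]
force: [2.4, 13.2, -5.6]
opening: 0.0129
grasp_force: 30.0
```

```bash
cat > ang.py <<'E'
from h import *
s=r.sense();g=np.array(s["eef_pos"])-[0,0,.159]
xf=np.array([.995,.1]);yf=np.array([-.1,.995]);hh=np.array([.4945,.0045])
X,Y,Z=(g[:2]-hh)@xf,(g[:2]-hh)@yf,g[2]-.1
print("X",X,"Y",Y,"Z",Z,"rad",np.hypot(Y,Z),"theta",np.arctan2(Z,Y)+.0973,s["force"],s["opening"])
E
python3 ang.py
```

```text
X -0.00041585134315975486 Y 0.18760839124508302 Z 0.09006871588247578 rad 0.20810882260559327 theta 0.544892267590952 [ 2.35329579 13.15771008 -5.62654617] 0.012918550012793031
```

Request:
{"method": "step_arm", "body": {"plan": "0 -0.04 -0.11 0;0 -0.05 -0.11 0;0 -0.07 -0.1 0;0 -0.07 -0.1 0;0 -0.08 -0.1 0;0 -0.09 -0.09 0;0 -0.09 -0.08 0;0 -0.1 -0.08 0;0 -0.1 -0.07 0;0 -0.1 -0.07 0"}}

```text
clock: 11.08
eef_pos: [0.4831, 0.1145, 0.4418]
ee_rot: [[-0.994, -0.105, 0.004], [-0.105, 0.994, 0.009], [-0.005, 0.009, -1.0]]
force: [-1.6, 19.4, 12.8]
opening: 0.0132
grasp_force: 30.0
```

```bash
python3 ang.py
```

```text
X -0.00036713517924452557 Y 0.11062437374300824 Z 0.18276495965111214 rad 0.2136370345757154 theta 1.1238019179070386 [-1.64856358 19.44089126 12.84445384] 0.013232250276113062
```

```bash
python3 - <<'E'
from h import *
a=cam("scene");w=cam("side")
cv2.imwrite("pics/d.png",np.hstack([cv2.resize(a["pixels"][90:270,170:340],(380,400)),cv2.resize(w["pixels"][110:250,195:330],(400,400))]))
xf=np.array([.995,.1]);yf=np.array([-.1,.995]);hh=np.array([.4945,.0045])
for c in(a,w):
    P=cloud(c);X=(P[...,:2]-hh)@xf;Y=(P[...,:2]-hh)@yf;Z=P[...,2]-.1
    m=(abs(X)>.02)&(abs(X)<.05)&(np.hypot(Y,Z)>.195)&(np.hypot(Y,Z)<.23)&(Z>.1)&(Y>0.05)&(Y<.16)
    print(m.sum(),np.round([np.median(Y[m]),np.median(Z[m])],4),Y[m].min(),Y[m].max(),Z[m].min(),Z[m].max())
E
python3 ang.py
```

```text
47 [0.1086 0.1766] 0.10324818392589645 0.11976176754698709 0.16891063743472148 0.1805995438002295
67 [0.1142 0.178 ] 0.10551619008531522 0.12099251544941556 0.16751750016527886 0.18849930139893875
X -0.0003803436386369462 Y 0.10887166703892467 Z 0.18386069340053987 rad 0.21367684587142755 theta 1.1334746891044765 [-7.72281067 13.14790425 25.30262007] 0.012744707483627655
```

View pics/d.png

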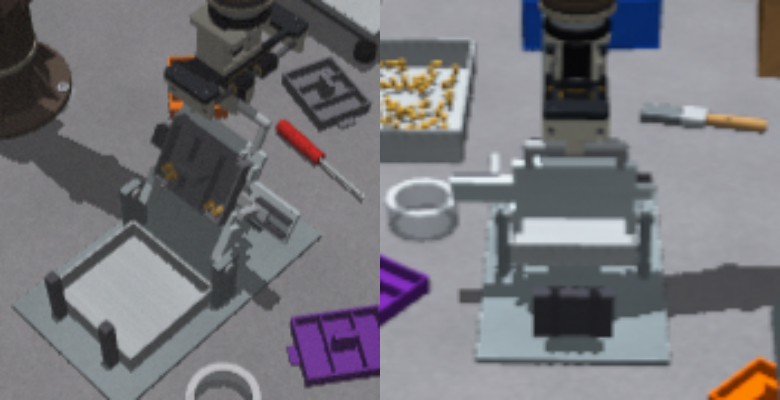

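Left half (scene): cradle tilted up about 65°, with the carrier latched and the inserts against the lower wall. Right half (side): the gripper is on the bar. The bar sits about 9 mm below the grasp point, so it has slid in the pads. The hinge holds its position, so I regrip lower.

Request:
{"method": "step_arm", "body": {"plan": "0 0 0 0;0 0 0 0;0 0 0 0;0 0 0.05 0;0 0 0 0;0 0 0 0", "grip": 0.65}}

```text
clock: 11.68
eef_pos: [0.483, 0.1093, 0.4331]
ee_rot: [[-0.995, -0.099, -0.001], [-0.099, 0.995, -0.001], [0.002, -0.001, -1.0]]
force: [0.1, -0.2, -0.6]
opening: 0.0318
grasp_force: 0.0
```

```bash
python3 ang.py
```

```text
X -0.0010021121207368971 Y 0.1054684527432044 Z 0.17410778629410936 rad 0.20356108609525742 theta 1.1234484267876097 [ 0.10589805 -0.2326227  -0.62803727] 0.03184132234667905
```

Request:
{"method": "step_arm", "body": {"plan": "0 0.05 0 0;0 0 0 0;0 0 0 0;0 0 0 0;0 0 0 0;0 0 0 0", "grip": 1, "grip_force": 45}}

```text
clock: 12.18
eef_pos: [0.4827, 0.1147, 0.4337]
ee_rot: [[-0.995, -0.1, -0.0], [-0.1, 0.995, 0.0], [0.0, 0.0, -1.0]]
force: [0.6, 0.4, -2.3]
opening: 0.0129
grasp_force: 45.0
```

```bash
python3 ang.py
```

```text
X -0.0007409734540105993 Y 0.11082091730754225 Z 0.17471445236915803 rad 0.20689711351186102 theta 1.1028391827395119 [ 0.56827495  0.42077071 -2.27272533] 0.012859947631341285
```

Request:
{"method": "step_arm", "body": {"plan": "0 -0.05 -0.035 0;0 -0.1 -0.065 0;0 -0.11 -0.06 0;0 -0.11 -0.052 0;0 -0.115 -0.046 0;0 -0.117 -0.039 0;0 -0.119 -0.032 0"}}

```text
clock: 12.77
eef_pos: [0.4901, 0.0428, 0.4649]
ee_rot: [[-0.995, -0.1, -0.001], [-0.1, 0.995, -0.0], [0.001, 0.0, -1.0]]
force: [11.8, 3.1, -27.9]
opening: 0.0125
grasp_force: 45.0
```

```bash
python3 ang.py
```

```text
X -0.0005347773635759343 Y 0.03849692188197557 Z 0.20593101391408328 rad 0.20949843790842282 theta 1.4832885769166 [ 11.79007027   3.09439076 -27.88836664] 0.012463437697708225
```

Request:
{"method": "step_arm", "body": {"plan": "0 -0.15 0.01 0;0 -0.18 0.01 0;0 -0.185 0.005 0;0 -0.185 0.021 0;0 -0.181 0.038 0"}}

```text
clock: 13.18
eef_pos: [0.4986, -0.0444, 0.4598]
ee_rot: [[-0.995, -0.101, 0.002], [-0.101, 0.995, 0.003], [-0.002, 0.003, -1.0]]
force: [-0.1, 7.6, 0.0]
opening: 0.0125
grasp_force: 45.0
```

```bash
python3 ang.py
```

```text
X -0.0007842939383151932 Y -0.04910536817883123 Z 0.20081936585710788 rad 0.20673595451016621 theta 1.9079155076395191 [-0.07798097  7.55871366  0.02569235] 0.012537550821921034
```

Tracking well (θ = 1.91).

Request:
{"method": "step_arm", "body": {"plan": "0 -0.178 0.055 0;0 -0.171 0.071 0;0 -0.164 0.086 0;0 -0.156 0.1 0;0 -0.146 0.114 0"}}

```text
clock: 13.6
eef_pos: [0.5069, -0.1263, 0.4164]
ee_rot: [[-0.995, -0.1, 0.002], [-0.1, 0.995, 0.001], [-0.002, 0.001, -1.0]]
force: [-0.2, 3.6, 6.1]
opening: 0.0127
grasp_force: 45.0
```

```bash
python3 ang.py
```

```text
X -0.0007439608759479234 Y -0.13133965066208517 Z 0.15736608481902267 rad 0.20497362876064426 theta 2.3635888559736897 [-0.16173035  3.61410749  6.05887023] 0.012731956729992056
```

Request:
{"method": "step_arm", "body": {"plan": "0 -0.136 0.126 0;0 -0.112 0.122 0;0 -0.09 0.112 0;0 -0.071 0.101 0;0 -0.054 0.087 0;0 -0.04 0.072 0"}}

```text
clock: 14.1
eef_pos: [0.512, -0.1761, 0.353]
ee_rot: [[-0.995, -0.1, 0.0], [-0.1, 0.995, 0.0], [-0.0, 0.0, -1.0]]
force: [1.7, 3.2, 1.8]
opening: 0.0126
grasp_force: 45.0
```

```bash
python3 ang.py
```

```text
X -0.000612763288689901 Y -0.18140148081698812 Z 0.09402411118288978 rad 0.2043209013447438 theta 2.7606962733515985 [1.7024334 3.1622457 1.7922558] 0.012566494003941612
```

Request:
{"method": "step_arm", "body": {"plan": "0 -0.037 0.074 0;0 -0.034 0.075 0;0 -0.031 0.076 0;0 -0.028 0.078 0;0 -0.025 0.079 0;0 -0.022 0.08 0;0 -0.018 0.06 0;0 -0.013 0.06 0;0 -0.01 0.05 0;0 -0.008 0.04 0"}}

```text
clock: 14.93
eef_pos: [0.5142, -0.1981, 0.2859]
ee_rot: [[-0.995, -0.1, -0.0], [-0.1, 0.995, 0.0], [0.0, 0.0, -1.0]]
force: [3.3, 4.8, 2.9]
opening: 0.0127
grasp_force: 45.0
```

```bash
python3 ang.py
```

```text
X -0.0007070189508397077 Y -0.20354664790647778 Z 0.02689473579764662 rad 0.20531576823904404 theta 3.107523055607483 [3.33177808 4.78384608 2.86537718] 0.012723448089573026
```

Request:
{"method": "step_arm", "body": {"plan": "0 0 0.04 0;0 0 0.03 0;0 0 0.02 0;0 0 0 0"}}

```text
clock: 15.27
eef_pos: [0.5141, -0.1989, 0.2772]
ee_rot: [[-0.995, -0.099, 0.0], [-0.099, 0.995, -0.001], [-0.0, -0.001, -1.0]]
force: [5.6, -2.1, -6.6]
opening: 0.0129
grasp_force: 45.0
```

Request:
{"method": "step_arm", "body": {"plan": "0 0 0.02 0;0 0 0 0;0 0 0 0"}}

```text
clock: 15.52
eef_pos: [0.5141, -0.1991, 0.2755]
ee_rot: [[-0.995, -0.099, 0.001], [-0.099, 0.995, -0.001], [-0.0, -0.001, -1.0]]
force: [5.4, -3.4, -3.0]
opening: 0.0128
grasp_force: 45.0
```

Request:
{"method": "step_arm", "body": {"plan": "0 0 -0.02 0;0 0 0 0;0 0 0 0;0 0 0 0;0 0 -0.2 0;0 0 -0.35 0;0 0 -0.35 0;0 0 -0.35 0;0 0 -0.35 0;0 0 0 0", "grip": 0.65}}

```text
clock: 16.35
eef_pos: [0.5149, -0.1993, 0.4442]
ee_rot: [[-0.995, -0.099, 0.009], [-0.099, 0.995, -0.002], [-0.009, -0.003, -1.0]]
force: [0.1, -0.6, 0.3]
opening: 0.0323
grasp_force: 0.0
```

Request:
{"method": "step_arm", "body": {"plan": "0.3 0 0 0;0.3 0 0 0;0.3 0 0 0;0.3 0 0 0;0.3 0 0 0;0.3 0 0 0;0 0 0 0;0 0 0 0"}}

```text
clock: 17.02
eef_pos: [0.3334, -0.2164, 0.4375]
ee_rot: [[-0.995, -0.098, 0.001], [-0.098, 0.995, 0.001], [-0.001, 0.001, -1.0]]
force: [1.6, -1.3, 0.4]
opening: 0.032
grasp_force: 0.0
```

Run:
```python
from h import *
a=cam("scene");w=cam("side")
cv2.imwrite("pics/e.png",np.hstack([cv2.resize(a["pixels"][145:275,170:325],(400,400),interpolation=cv2.INTER_CUBIC),cv2.resize(w["pixels"][130:245,200:315],(400,400),interpolation=cv2.INTER_CUBIC)]))
xf=np.array([.995,.1]);yf=np.array([-.1,.995]);hh=np.array([.4945,.0045])
for c in(a,w):
    P=cloud(c);X=(P[...,:2]-hh)@xf;Y=(P[...,:2]-hh)@yf;Z=P[...,2]-.1
    m=(abs(X)<.05)&(Y<-.18)&(Y>-.23)&(Z>-.02)&(Z<.08)
    print(m.sum(),np.round([np.median(Y[m]),np.median(Z[m]),Z[m].max()],4))
    B,G,R=[c["pixels"][...,i].astype(int) for i in range(3)]
    m=(R-B>50)&(abs(X)<.13)&(abs(Y)<.23)&(abs(Z)<.12)
    k,l,st,ce=cv2.connectedComponentsWithStats(m.astype(np.uint8))
    for i in range(1,k): print(ce[i].round(),st[i,4],np.round([X[l==i].mean(),Y[l==i].mean(),Z[l==i].mean()+.1],3))
print(r.sense()["eef_pos"],r.sense()["clock"])
```

```text
177 [-0.2057  0.0242  0.0297]
[236. 233.] 1 [ 0.049 -0.105  0.025]
71 [-0.1999  0.0251  0.0314]
[249. 188.] 5 [ 0.047 -0.095  0.024]
[252. 186.] 4 [ 0.031 -0.107  0.023]
[269. 188.] 5 [-0.039 -0.095  0.023]
[273. 192.] 5 [-0.055 -0.065  0.024]
[ 0.33529621 -0.21610006  0.43760567] 17.1167
```

View pics/e.png

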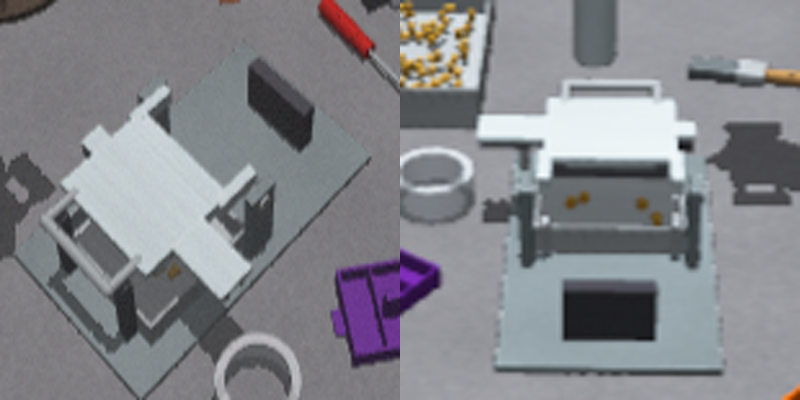

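The cradle is upside down at its stop, with the bar centre at about 120 mm. All four inserts are on the tray floor (side crop at about (570,203), (584,198), (642,204), (657,218)), and the arm is clear.

```bash
python3 -c "
from rig import ticket;print(ticket.close_job())"
```

```text
the job is handed in; nothing more can be done
None
```

I handed the job in at about 17 s, but the verdict was not shown. The bolt went home, and the tug at the fin read 16–18 N, a little over the 12–15 N asked. I had to re-grip the pull bar once partway, but the cradle now rests upside down at its stop with all four inserts in the tray and the arm clear.

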